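# Shift the ink mill into the blue speed

## Task

The ink mill's speed lever has been left in the middle track of its gate. Push it by the black ball knob with your fingertips, out of the middle track, along the cross slot and fully home into the slot end flanked by the two blue pads, then leave it there and move clear. Only push: never take the knob or its stem between the fingers, do not ram or force the lever, and leave the bottle, jar, bowl and brush where they stand.

Things in the scene. Friction and masses are not known exactly. Their poses are not given: they have to be found in the camera images.
- mill: Ink mill fixed to the table: grey speed box (128 mm along its x, 154 mm along its y) with three steel rollers beside it on its +y side (to y = +321 mm, at most 102 mm high, 200 mm along x). Origin: on the table under the middle of the gate and the pivot of the lever; z up.
- gate (a point): Middle of the aluminium gate plate (114 by 140 mm, top at this point, 110 mm up; axes as the mill's). Three tracks run along x at y = -38, 0, +38 mm, each 30 mm either way (stem centre), joined by one cross slot along y at x = 0. Outer slot ends: x = +-30, y = +-38 mm. Tracks and slot 16 mm wide, corners at crossings rounded 6 mm; they alone guide the 12 mm stem.
- lever_cross (a joint): lean of the lever across the tracks, rad: 0 in the middle track, +0.333 at the stop in the track at the mill's +y side, -0.333 at the stop at -y. Hinge along the mill's x through the mill's origin. Stays where left (friction about 2 N at the knob); the stops are slightly soft.
- lever_fore (a joint): lean of the lever along the tracks, rad: 0 in the cross slot, +0.266 at the stop at the mill's +x end of a track, -0.266 at the -x end. Hinge across the lever through the mill's origin, turning with lever_cross. Stays where left (friction about 2 N at the knob); the stops are slightly soft.
- knob (a point): centre of the black ball knob, 38 mm in diameter, 185 mm up the lever from the mill's origin (where the lever pivots); it travels about 49 mm either way along the tracks and 60 mm either way across. Between gate plate and knob is about 55 mm of bare stem.
- stem_at_gate (a point): point on the lever's axis 110 mm up from the pivot, where the 12 mm stem passes the top of the gate plate
- stem_mid (a point): point on the bare stem's axis 145 mm up from the pivot, between gate plate and knob
- blue_mark: the two blue pads (each 24 by 10 mm, flat on the gate plate) left and right of one outer slot end; the origin lies midway between them, at the place where the stem's centre belongs when home, on the plate's top. Red, yellow and green pads mark the other three outer slot ends; which colour is where changes.
- bottle: bystander: amber bottle with blue label and white cap, 56 mm wide, 110 mm high, loose; origin under its base
- jar: bystander: yellow jar, 64 mm wide, 75 mm high, loose; origin under its base
- bowl: bystander: small glass bowl, 90 mm wide, 45 mm high, loose; origin under its base
- brush: bystander: brush lying on the table, loose; handle to its -x

How it is judged:
By the outcome, as a careful person would: the job done as asked, in the order asked, and still so for the second after the job is handed in, with the robot touching nothing.
It also fails if it takes over 58 s, if anything falls off the work surface, if the arm or the gripper's body presses on something with over 40 N, if the wrist force passes 120 N, or if a joint passes its speed limit or range.

## Robot

A 6-joint arm with a two-finger parallel gripper is mounted at the origin on the work surface. World frame = base frame: x ahead of the robot, y to its left, z up, the work surface at z = 0. Lengths are in mm, angles in rad, forces in N, time in s.
With the tool pointing down it reaches from about 250 to 775 mm from the base axis. Payload 4 kg.
Tool frame: the origin (TCP) lies midway between the tips of the shut fingers; the grasp point (between the pads) lies grip_point_offset behind it (grip_point_offset is the distance from the TCP to the grasp point, in mm); z points along the fingers, x is the direction in which the jaws open and shut, and the axes are right-handed (so a half turn about z gives the same grasp; the last joint's range is limited). The gripper opens to 94 mm and grips with 3 to 60 N. Pads are 16 mm wide; open, the fingers measure 119 mm over their backs; the gripper's body (75 mm by 177 mm) begins 78 mm behind the grasp point.
Start: joints at [1.177, 0.087, 1.371, -0, 1.684, -0.103], TCP at [157.705, 526.925, 205.506] pointing down, gripper open.
Joint ranges: [-3.1, 3.1], [-0.76, 2.03], [0.27, 2.55], [-1.08, 4.22], [0.17, 2.65], [-2.57, 2.57]. Speed limits (rad/s): [2.79, 2.79, 3.14, 3.14, 3.14, 3.14].

## Interface

Orientations are given as a rotation vector (axis times angle).
In Python, from bench import state, camera, camera_params, sign_off, grip_point_offset gives the robot as it stands.
- The arm moves only by the tool carry_out, never from a script. Its argument "series" is a list that holds one entry, the list of rows, each a list of 5 numbers: the shift along the tool's x, y, z in mm, then the turn about the tool's z in rad, then the finger opening in mm, from 0 to 94. In form: [[[tx, ty, tz, spin, hand], ...]]. A call has 1 to 20 rows; each row shifts and turns the commanded pose from where the row before left it, along the tool's axes as they then stand; what a row does not reach is not made up. A row lasts 1/8 s, in which the tool goes at most 62.5 mm and 10.7 degrees, less where a joint would pass 70% of its speed; a pose out of reach is approached as far as the arm can. A call with a gripper value outside its range is refused whole. The fingers move at their own pace and stop on an object; "grip_force" is the grip in N (left out, the last holds). Time passes only in rows, so rows that do not move let the fingers close. It gives the time, the measured TCP pose, the force and the opening at its end, in the units of the state.
- state(): the state, without advancing time (a new reading comes with each control period).
- camera(name): name is "side" or "top" or "wrist"; returns the picture (420x560x3 uint8, red, green, blue); there is no depth.
- camera_params(name): a dict with "fx", "fy", "cx", "cy" (pixels), "extrinsics" (4x4, takes a point from camera to world coordinates). Camera axes: x right, y up, looking along -z (the intrinsics and any distortion apply to the point x, -y, -z); pixel columns grow to the right and rows downward; lengths in mm; the calibration is good to about 2 mm. A picture is of the moment at which its call begins: read the wrist's pose just before it. camera_params takes no time and is no camera call; for the wrist camera it gives the pose at the moment of the call.
- sign_off(): hands the job in, once; it reports no verdict.
The state is a dict: "time_s": time; "joint_pos": joint angles; "qd": joint speeds; "joint_efforts": joint torques, N m; "eef_pos": TCP position; "eef_rot": TCP orientation; "wrist_force": force on the tool from outside, world axes, zero at the start; "torque": the same for the moment, N m; "gripper_width": finger opening in mm.
Only numpy, scipy, OpenCV 4.12 (cv2) and the standard library are available. Lean on these libraries where they do the work, as an engineer would, in place of code of your own. Each camera call takes 0.05 s, during which the arm holds its last target.

## Working session

There is one attempt and no reset: what is moved stays moved. The work goes in short steps, Python scripts to look and compute and a tool call to move; the robot and the scene stay as the last step left them, time stands still between calls to the robot, and variables do not carry over. Pictures are saved under pics/ and viewed, and the job is handed in when it is done.

Besides the shell and the picture viewer there is one more tool, called after "Request:" by a JSON object that holds its "fn" and its "kwargs". carry_out: Moves the arm, as the interface text tells. Its arguments: {"type":"object","properties":{"series":{"type":"array"},"grip_force":{"type":"number"}},"required":["series"]}

```bash
mkdir -p pics; ls
python3 - <<'E'
from bench import *
import cv2, numpy as np
s=state();print(s); print(grip_point_offset)
for n in ["top","side","wrist"]:
    p=camera_params(n);print(n,p)
    cv2.imwrite(f"pics/{n}0.png",camera(n)[:,:,::-1])
E
```

```text
pics
{'time_s': 0.0, 'joint_pos': array([ 1.17688740e+00,  8.79378219e-02,  1.37219282e+00,  2.25307644e-05,
        1.68358812e+00, -1.03132436e-01]), 'qd': array([ 0.00043165, -0.00014578, -0.0028195 , -0.00076169,  0.00218405,
        0.0018817 ]), 'joint_efforts': array([-6.77560638e-04, -3.40187144e+01, -3.02426291e+01,  7.17709330e-02,
        3.31425795e-02, -1.76449607e-04]), 'eef_pos': array([157.49443097, 526.42060939, 204.34471984]), 'eef_rot': array([ 2.51897935,  1.87553426, -0.00288683]), 'wrist_force': array([-0.83428158,  0.30977402,  0.1958242 ]), 'torque': array([ 0.04379625,  0.04351501, -0.00709101]), 'gripper_width': 94.18615026466219}
18.8
top {'fx': 448.72735114107775, 'fy': 448.72735114107775, 'cx': 285.0511968968179, 'cy': 210.0935880307496, 'extrinsics': array([[ 1.59618839e-01,  9.64483041e-01, -2.10462086e-01,
         3.72443315e+02],
       [-9.87176970e-01,  1.55547416e-01, -3.58696290e-02,
        -2.04202347e+02],
       [-1.85881515e-03,  2.13488793e-01,  9.76943745e-01,
         8.99101372e+02],
       [ 0.00000000e+00,  0.00000000e+00,  0.00000000e
[... 265 characters left out ...]
, -7.18130594e-01,  6.72913641e-01,
         2.71879550e+02],
       [ 1.66588857e-02,  6.81471200e-01,  7.31655305e-01,
         6.14729244e+02],
       [ 0.00000000e+00,  0.00000000e+00,  0.00000000e+00,
         1.00000000e+00]])}
wrist {'fx': 373.88894822821413, 'fy': 373.88894822821413, 'cx': 273.95963888694183, 'cy': 205.17254201730043, 'extrinsics': array([[ 2.85984054e-01, -9.22351109e-01, -2.59772118e-01,
         8.24447730e+01],
       [ 9.58233574e-01,  2.74923492e-01,  7.87749462e-02,
         5.48650791e+02],
       [-1.24070124e-03, -2.71450743e-01,  9.62451534e-01,
         3.85260967e+02],
       [ 0.00000000e+00,  0.00000000e+00,  0.00000000e+00,
         1.00000000e+00]])}
```

View pics/top0.png

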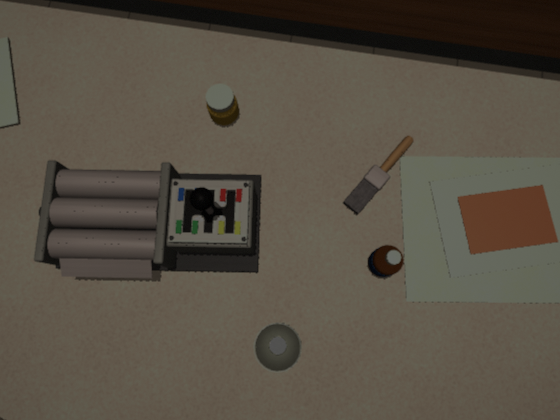

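View pics/side0.png

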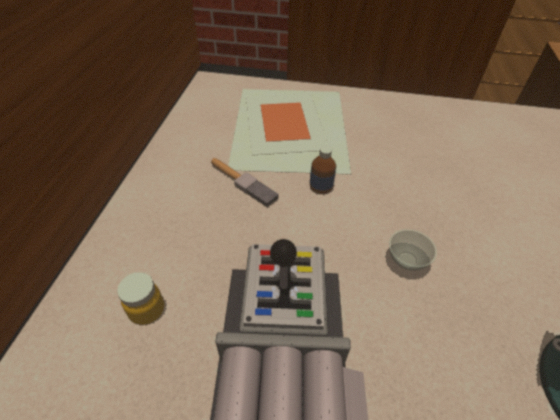

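View pics/wrist0.png

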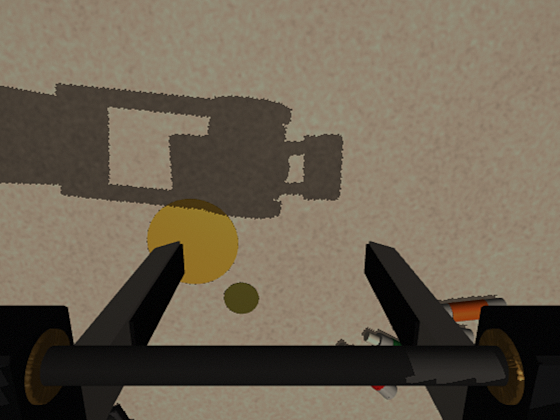

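The top view shows the rollers on the left (world +y) and the gate around (210,212). Blue pads are at the upper left, (181,195) and one near the knob, so blue appears to be at mill +x, +y. The knob is at (202,198). Next I'll measure these.

```bash
cat > h.py <<'E'
import numpy as np, cv2
from bench import *
def ray(n,uv,p=None):
    p=p or camera_params(n);E=p["extrinsics"]
    d=np.array([(uv[0]-p["cx"])/p["fx"],-(uv[1]-p["cy"])/p["fy"],-1.0])
    return E[:3,3],E[:3,:3]@d
def plane(n,uv,z):
    o,d=ray(n,uv);return o+d*(z-o[2])/d[2]
def tri(uvs):
    A=np.zeros((3,3));b=np.zeros(3)
    for n,uv in uvs:
        o,d=ray(n,uv);d=d/np.linalg.norm(d);P=np.eye(3)-np.outer(d,d);A+=P;b+=P@o
    X=np.linalg.solve(A,b)
    return X,[np.linalg.norm((np.eye(3)-np.outer(d/np.linalg.norm(d),d/np.linalg.norm(d)))@(X-o)) for o,d in (ray(n,u) for n,u in uvs)]
def proj(n,X):
    p=camera_params(n);E=p["extrinsics"];c=E[:3,:3].T@(np.asarray(X)-E[:3,3])
    return np.array([p["cx"]+p["fx"]*c[0]/-c[2],p["cy"]-p["fy"]*c[1]/-c[2]])
HUES={"red":[(0,6),(174,180)],"yellow":[(25,35)],"green":[(50,80)],"blue":[(100,125)]}
def blobs(im,box,z=110,n="top",amin=8):
    hsv=cv2.cvtColor(im,cv2.COLOR_RGB2HSV);out=[]
    for k,rs in HUES.items():
        m=np.zeros(im.shape[:2],np.uint8)
        for a,b in rs:m|=cv2.inRange(hsv,(a,130,50),(b,255,255))
        mm=np.zeros_like(m);x0,y0,x1,y1=box;mm[y0:y1,x0:x1]=m[y0:y1,x0:x1]
        N,_,st,c=cv2.connectedComponentsWithStats(mm)
        for i in range(1,N):
            if st[i,4]>=amin: out.append((k,c[i],st[i,4],plane(n,c[i],z)))
    return out
E
python3 - <<'E'
from h import *
for n,box in [("top",(160,170,260,260)),("side",(235,235,335,335))]:
    im=cv2.imread(f"pics/{n}0.png")
    for k,c,a,X in blobs(im[:,:,::-1].copy(),box,n=n): print(n,k,c.round(1),a,X.round(1))
    x0,y0,x1,y1=box
    cv2.imwrite(f"pics/{n}0z.png",cv2.resize(im[y0:y1,x0:x1],None,fx=6,fy=6,interpolation=cv2.INTER_CUBIC))
E
```

```text
top red [222.5 194.6] 61 [552.8 -58.7 110. ]
top red [238.5 194.8] 62 [557.  -87.3 110. ]
top yellow [220.9 227.1] 60 [493.5 -67.1 110. ]
top yellow [237.  227.5] 60 [497.4 -95.6 110. ]
top green [178.3 226.8] 53 [481.9   8.2 110. ]
top green [194.5 226.5] 50 [487.1 -20.3 110. ]
top blue [180.6 193.6] 53 [542.4  16.8 110. ]
side red [265.2 252.1] 49 [560.9 -88.5 110. ]
side red [266.2 266.6] 85 [553.6 -61.2 110. ]
side yellow [303.7 253.9] 71 [498.5 -96.8 110. ]
side yellow [304.  268.5] 81 [494.3 -68.9 110. ]
side green [304.5 295.4] 49 [486.9 -21.7 110. ]
side green [304.2 313.2] 61 [483.4   7.1 110. ]
side blue [264.3 293.9] 65 [546.4 -13.  110. ]
side blue [262.9 311.1] 71 [542.6  14.9 110. ]
```

View pics/top0z.png

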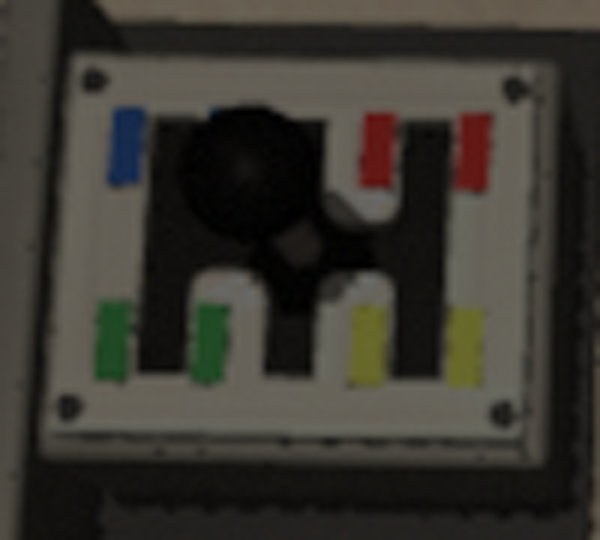

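View pics/side0z.png

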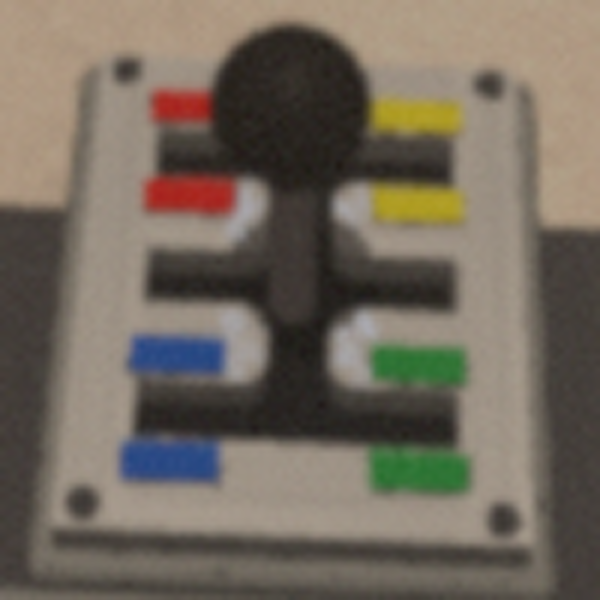

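The zoomed views confirm the blue pads at mill +x, +y, with red at +x −y, yellow at −x −y and green at −x +y. The stem stands in the middle track near its centre. I'll fit the mill pose and find the knob.

```bash
cat >> h.py <<'E'
S={"red":(1,-1),"yellow":(-1,-1),"green":(-1,1),"blue":(1,1)}
def fit(bl):
    P=[];Q=[]
    from collections import defaultdict
    g=defaultdict(list)
    for k,c,a,X in bl:g[k].append(X[:2])
    for k,v in g.items():
        if len(v)==2:
            v=sorted(v,key=lambda t:t[1])
            for X,d in zip(v,(-14.3,14.3)):P.append((30*S[k][0],38*S[k][1]+d));Q.append(X)
    P=np.array(P);Q=np.array(Q);pm,qm=P.mean(0),Q.mean(0)
    H=(P-pm).T@(Q-qm);th=np.arctan2(H[0,1]-H[1,0],H[0,0]+H[1,1])
    R=np.array([[np.cos(th),-np.sin(th)],[np.sin(th),np.cos(th)]])
    t=qm-R@pm;return t,th,np.abs(Q-(P@R.T+t)).max()
def knob(im,box,vmax=40):
    x0,y0,x1,y1=box;v=im.max(2)[y0:y1,x0:x1]
    m=(v<vmax).astype(np.uint8)*255
    m=cv2.morphologyEx(m,cv2.MORPH_OPEN,cv2.getStructuringElement(cv2.MORPH_ELLIPSE,(13,13)))
    cs,_=cv2.findContours(m,cv2.RETR_EXTERNAL,cv2.CHAIN_APPROX_NONE)
    return [(np.array(cv2.minEnclosingCircle(c)[0])+[x0,y0],cv2.minEnclosingCircle(c)[1]) for c in cs]
E
python3 - <<'E'
from h import *
I={n:cv2.imread(f"pics/{n}0.png")[:,:,::-1].copy() for n in ("top","side")}
B={"top":(160,170,260,260),"side":(235,235,335,335)}
for n in I: print(n,fit(blobs(I[n],B[n],n=n)))
for v in (25,35,45):
  print(v,[ (n,knob(I[n],B[n],v)) for n in I])
# zoom-read circles: top (248,172)/6+160.., side (291,104)/6
kt=(160+248/6,170+172/6);ks=(235+291/6,235+104/6);print(kt,ks,tri([("top",kt),("side",ks)]))
# bystanders rough
print("jar",plane("top",(221,100),75),"bottle",plane("top",(390,260),100),"bowl",plane("top",(278,347),40),"brush",plane("top",(355,205),10))
E
```

```text
top (array([519.67421212, -39.50757519]), np.float64(0.14366749350950195), np.float64(0.6372905992087112))
side (array([520.81660696, -41.02074438]), np.float64(0.1502634117949213), np.float64(2.6187998816055824))
25 [('top', [(array([170. , 254.5]), 7.500100135803223), (array([199., 202.]), 16.124614715576172)]), ('side', [])]
35 [('top', [(array([170.5 , 254.75]), 7.766212463378906), (array([201., 204.]), 18.35765838623047), (array([259. , 188.5]), 6.500100135803223)]), ('side', [])]
45 [('top', [(array([210., 255.]), 47.170005798339844), (array([201.5, 203.5]), 19.039531707763672), (array([258.5, 197.5]), 22.505653381347656)]), ('side', [(array([285., 259.]), 6.324655532836914)])]
(201.33333333333334, 198.66666666666666) (283.5, 252.33333333333334) (array([523.47067146, -39.46232422, 184.86010204]), [np.float64(0.07973020177189956), np.float64(0.07973020177202682)])
jar [750.75657272 -12.56111448  75.        ] bottle [ 484.61222894 -373.67092366  100.        ] bowl [ 301.28702733 -200.96686662   40.        ] brush [ 597.08037169 -310.22984018   10.        ]
```

```bash
cat >> h.py <<'E'
from scipy.spatial.transform import Rotation as Ro
O=np.array([520.0,-40.0]);TH=0.145
RM=np.array([[np.cos(TH),-np.sin(TH),0],[np.sin(TH),np.cos(TH),0],[0,0,1]])
def m2w(X): return RM@np.asarray(X,float)+[*O,0]
def w2m(X): return RM.T@(np.asarray(X,float)-[*O,0])
def todo(Xm,spin=0):
    s=state();R=Ro.from_rotvec(s["eef_rot"]).as_matrix()@Ro.from_euler("z",spin).as_matrix()
    return R.T@(m2w(Xm)-s["eef_pos"])
def rep():
    s=state();R=Ro.from_rotvec(s["eef_rot"]).as_matrix()
    print("t",round(s["time_s"],2),"mill",w2m(s["eef_pos"]).round(1),"toolx in mill",(RM.T@R[:,0]).round(3),"tooly",(RM.T@R[:,1]).round(3),"z",R[:,2].round(3),"F mill",(RM.T@s["wrist_force"]).round(2),"w",s["gripper_width"].round(1),"q6",s["joint_pos"].round(2))
E
python3 - <<'E'
from h import *
rep()
s=state();R=Ro.from_rotvec(s["eef_rot"]).as_matrix()
x=RM.T@R[:,0];print(np.arctan2(x[1],x[0]))
a=np.arctan2(x[1],x[0])
for sp in (a,a-np.pi,): print("spin",sp,todo([3,-60,260],sp))
E
```

```text
Traceback (most recent call last):
  File "h.py", line 59, in rep
    print("t",round(s["time_s"],2),"mill",w2m(s["eef_pos"]).round(1),"toolx in mill",(RM.T@R[:,0]).round(3),"tooly",(RM.T@R[:,1]).round(3),"z",R[:,2].round(3),"F mill",(RM.T@s["wrist_force"]).round(2),"w",s["gripper_width"].round(1),"q6",s["joint_pos"].round(2))
                                                                                                                                                                                                             ^^^^^^^^^^^^^^^^^^^^^^^^
AttributeError: 'float' object has no attribute 'round'
```

```bash
sed -i 's/s\["gripper_width"\].round(1)/round(float(s["gripper_width"]),1)/' h.py
python3 - <<'E'
from h import *
rep()
s=state();R=Ro.from_rotvec(s["eef_rot"]).as_matrix()
x=RM.T@R[:,0];a=np.arctan2(x[1],x[0])
for sp in (a,a-np.pi/2,a+np.pi/2): print("spin",sp,todo([3,-60,260],sp))
E
```

```text
t 0.15 mill [-276.8  612.9  204.6] toolx in mill [ 0.422  0.907 -0.002] tooly [ 0.907 -0.422 -0.   ] z [-0.001 -0.002 -1.   ] F mill [-0.42  0.24  0.41] w 94.1 q6 [ 1.18  0.09  1.37 -0.    1.68 -0.1 ]
spin 1.1350030911736457 [279.7453126  673.02853581 -54.67245509]
spin -0.43579323562125083 [-673.02853581  279.7453126   -54.67245509]
spin 2.7057994179685423 [ 673.02853581 -279.7453126   -54.67245509]
```

Request:
{"fn": "carry_out", "kwargs": {"series": [[[0,0,-28,0,0],[0,0,-28,0,0],[0,0,0,0.162,0],[0,0,0,0.162,0],[0,0,0,0.162,0],[0,0,0,0.162,0],[0,0,0,0.162,0],[0,0,0,0.162,0],[0,0,0,0.163,0]]]}}

```text
time_s: 1.27
eef_pos: [157.6, 526.8, 261.0]
eef_rot: [3.133, 0.219, -0.001]
wrist_force: [0.0, -0.2, 0.3]
gripper_width: 7.3
```

Request:
{"fn": "carry_out", "kwargs": {"series": [[[10,25,0,0,0],[15,37,0,0,0],[17,40,0,0,0],[17,40,0,0,0],[17,40,0,0,0],[17,40,0,0,0],[17,40,0,0,0],[17,40,0,0,0],[17,40,0,0,0],[17,40,0,0,0],[17,40,0,0,0],[17,40,0,0,0],[17,40,0,0,0],[17,40,0,0,0],[17,40,0,0,0],[17,40,0,0,0],[16,40,0,0,0],[11,30,0,0,0],[5,20,0,0,0],[0,0,0,0,0]]]}}

```text
time_s: 3.78
eef_pos: [552.4, -135.7, 260.7]
eef_rot: [-3.133, -0.225, 0.002]
wrist_force: [0.1, -0.7, 0.8]
gripper_width: 0.2
```

Run:
```python
from h import *
rep();print(todo([3,-60,160]))
cv2.imwrite("pics/top1.png",camera("top")[:,:,::-1]);cv2.imwrite("pics/wrist1.png",camera("wrist")[:,:,::-1])
```

```text
t 3.77 mill [ 18.2 -99.3 260.7] toolx in mill [ 1.    -0.002 -0.001] tooly [-0.002 -1.    -0.001] z [-0.002  0.001 -1.   ] F mill [ 0.03 -0.71  0.79] w 0.2 q6 [-0.34  0.13  1.22  0.    1.8  -0.48]
[-15.14620537 -39.21534717 100.73046883]
```

Request:
{"fn": "carry_out", "kwargs": {"series": [[[-8,0,30,0,0],[-7,0,30,0,0],[0,0,25,0,0],[0,0,16,0,0],[0,0,0,0,0]]]}}

```text
time_s: 4.5
eef_pos: [536.9, -136.1, 159.5]
eef_rot: [-3.132, -0.229, 0.003]
wrist_force: [-0.7, 0.0, 0.4]
gripper_width: 0.5
```

Run:
```python
from h import *
rep()
for n in("side","top"):
  cv2.imwrite(f"pics/{n}2.png",cv2.resize(camera(n)[150:350,150:400][:,:,::-1],None,fx=3,fy=3,interpolation=cv2.INTER_CUBIC))
```

```text
t 4.5 mill [  2.8 -97.6 159.5] toolx in mill [ 1.     0.001 -0.002] tooly [ 0.001 -1.    -0.001] z [-0.002  0.001 -1.   ] F mill [-0.66  0.12  0.4 ] w 0.5 q6 [-0.35  0.11  1.44  0.    1.6  -0.5 ]
```

View pics/side2.png

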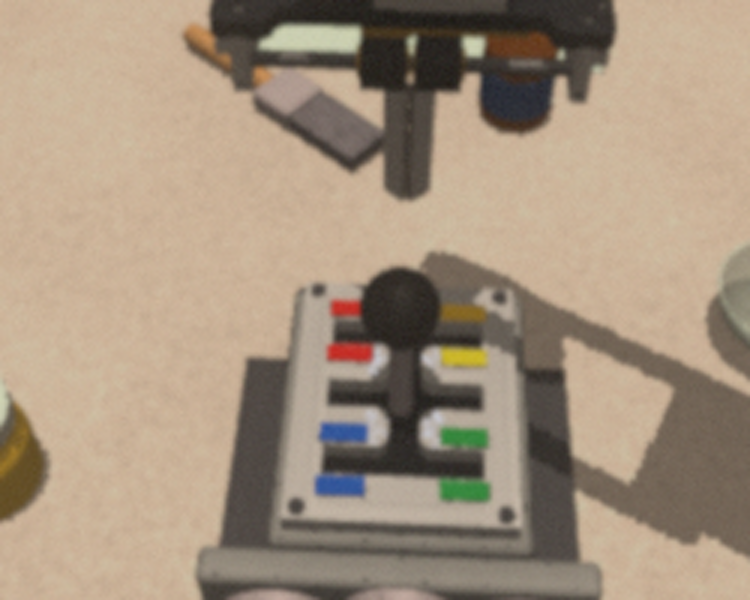

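View pics/top2.png

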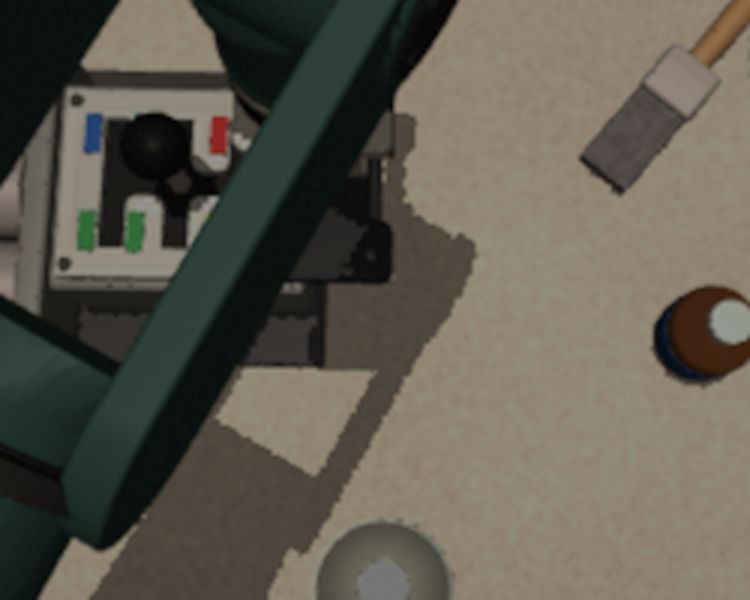

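Fingers are shut and straight behind the knob on the −y side, and the knob is unmoved. Now the cross push.

Request:
{"fn": "carry_out", "kwargs": {"series": [[[0,-20,0,0,0],[0,-20,0,0,0],[0,-12,0,0,0],[0,-5,0,0,0],[0,-5,0,0,0],[0,-5,0,0,0],[0,-5,0,0,0],[0,-5,0,0,0],[0,-5,0,0,0],[0,-5,0,0,0]]]}}

```text
time_s: 5.85
eef_pos: [525.3, -51.1, 160.9]
eef_rot: [3.133, 0.227, 0.001]
wrist_force: [0.3, -2.3, 1.7]
gripper_width: 0.5
```

Run:
```python
from h import *
rep()
for n in("side",):
  cv2.imwrite(f"pics/{n}3.png",cv2.resize(camera(n)[150:350,150:400][:,:,::-1],None,fx=3,fy=3,interpolation=cv2.INTER_CUBIC))
```

```text
t 5.85 mill [  3.6 -11.7 160.9] toolx in mill [ 1.    -0.     0.001] tooly [-0.    -1.     0.001] z [ 0.001 -0.    -1.   ] F mill [-0.04 -2.36  1.67] w 0.5 q6 [-0.2   0.05  1.5  -0.    1.59 -0.35]
```

View pics/side3.png

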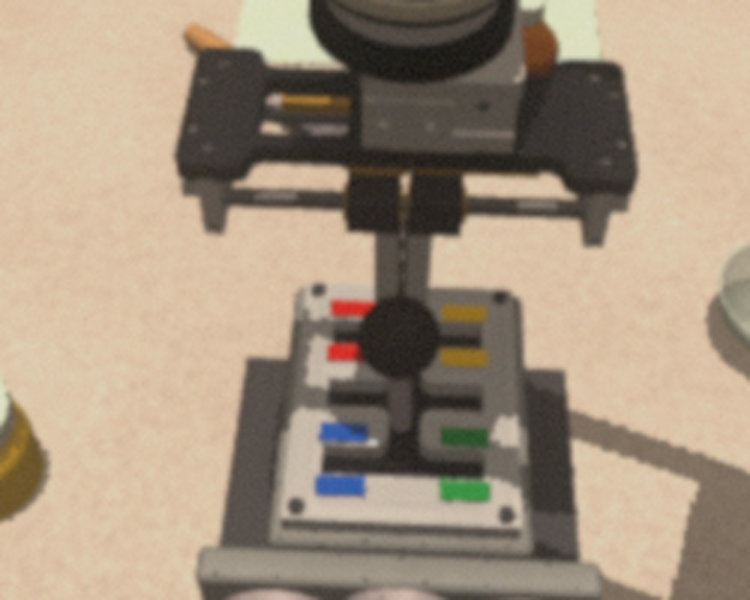

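The knob has moved from zoom (400,305) to (400,335). The force is about 2.4 N and it slides freely, so I continue.

Request:
{"fn": "carry_out", "kwargs": {"series": [[[0,-5,0,0,0],[0,-5,0,0,0],[0,-5,0,0,0],[0,-5,0,0,0],[0,-5,0,0,0],[0,-5,0,0,0],[0,-5,0,0,0],[0,-3,0,0,0],[0,-2,0,0,0],[0,0,0,0,0]]]}}

```text
time_s: 7.15
eef_pos: [519.3, -11.0, 160.6]
eef_rot: [-3.133, -0.228, -0.0]
wrist_force: [-0.2, -1.6, -0.9]
gripper_width: 0.2
```

Run:
```python
from h import *
rep()
for n in("side",):
  cv2.imwrite(f"pics/{n}4.png",cv2.resize(camera(n)[150:350,150:400][:,:,::-1],None,fx=3,fy=3,interpolation=cv2.INTER_CUBIC))
```

```text
t 7.15 mill [  3.5  28.8 160.6] toolx in mill [1. 0. 0.] tooly [ 0.    -1.    -0.001] z [ 0.     0.001 -1.   ] F mill [-0.41 -1.56 -0.88] w 0.2 q6 [-0.13  0.03  1.52  0.    1.59 -0.28]
```

View pics/side4.png

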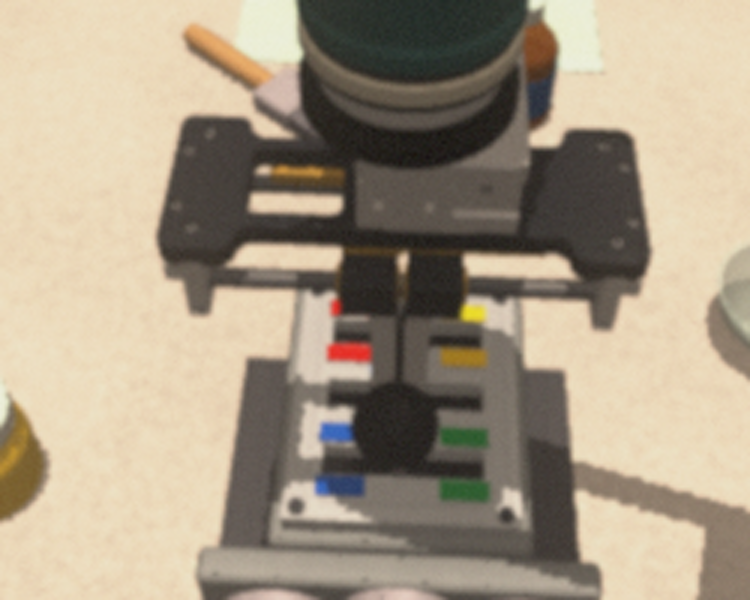

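Request:
{"fn": "carry_out", "kwargs": {"series": [[[0,-1.5,0,0,0],[0,-1.5,0,0,0],[0,0,0,0,0]]]}}

```text
time_s: 7.58
eef_pos: [518.9, -8.4, 160.4]
eef_rot: [-3.133, -0.228, -0.0]
wrist_force: [0.2, -0.9, -0.7]
gripper_width: 0.7
```

Request:
{"fn": "carry_out", "kwargs": {"series": [[[0,-1,0,0,0],[0,0,0,0,0]]]}}

```text
time_s: 7.82
eef_pos: [518.7, -7.5, 160.4]
eef_rot: [-3.133, -0.228, 0.0]
wrist_force: [0.0, -2.5, -2.1]
gripper_width: 0.7
```

Request:
{"fn": "carry_out", "kwargs": {"series": [[[0,-1,0,0,0],[0,0,0,0,0]]]}}

```text
time_s: 8.07
eef_pos: [518.5, -6.8, 160.4]
eef_rot: [3.133, 0.227, -0.0]
wrist_force: [0.8, -1.7, -2.6]
gripper_width: 0.5
```

Request:
{"fn": "carry_out", "kwargs": {"series": [[[0,-1,0,0,0],[0,0,0,0,0]]]}}

```text
time_s: 8.32
eef_pos: [518.4, -6.0, 160.2]
eef_rot: [3.133, 0.227, -0.001]
wrist_force: [1.9, -4.3, -3.5]
gripper_width: 0.5
```

Request:
{"fn": "carry_out", "kwargs": {"series": [[[0,-1,0,0,0],[0,0,0,0,0]]]}}

```text
time_s: 8.57
eef_pos: [518.2, -5.3, 160.1]
eef_rot: [3.132, 0.227, -0.001]
wrist_force: [1.0, -6.0, -4.2]
gripper_width: 0.6
```

Run:
```python
from h import *
rep()
for n in("side",):
  cv2.imwrite(f"pics/{n}5.png",cv2.resize(camera(n)[230:350,220:360][:,:,::-1],None,fx=5,fy=5,interpolation=cv2.INTER_CUBIC))
for y in (50,55,58,60.5): print(y,(proj("side",m2w([3,y,np.sqrt(185**2-y*y)]))-[220,230])*5)
```

```text
t 8.57 mill [  3.2  34.6 160.1] toolx in mill [ 1.    -0.    -0.001] tooly [-0.    -1.     0.001] z [-0.    -0.001 -1.   ] F mill [ 0.1  -6.06 -4.21] w 0.6 q6 [-0.12  0.03  1.52 -0.    1.59 -0.26]
50 [313.62449646 281.26757715]
55 [312.92812306 300.91918898]
58 [312.50173667 312.94556944]
60.5 [312.14149704 323.10266684]
```

View pics/side5.png

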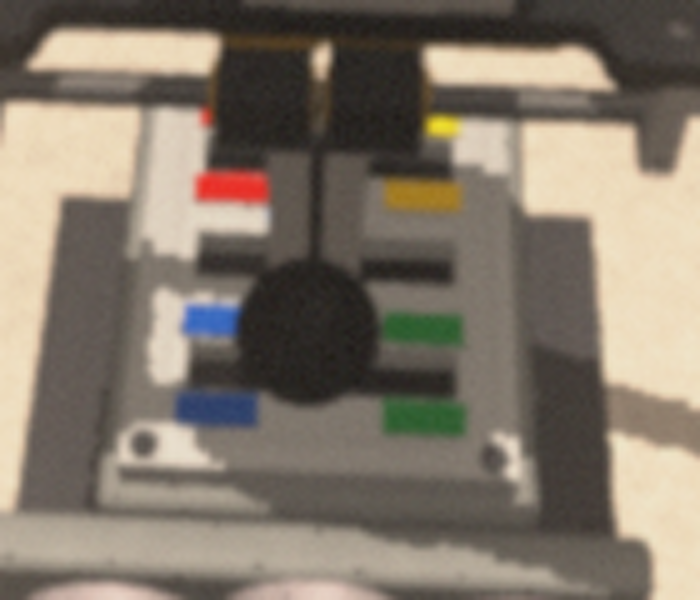

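The knob centre is at zoom (307,331) and the force is rising to 6 N, so the cross stop is reached. Backing off, then going round to the −x side.

Request:
{"fn": "carry_out", "kwargs": {"series": [[[0,8,0,0,0],[0,17,0,0,0],[-17,0,0,0,0],[-17,0,4,0,0],[-16,0,4,0,0],[0,-17,0,0,0],[0,-20,0,0,0],[0,-12,0,0,0],[0,0,0,0,0]]]}}

```text
time_s: 9.75
eef_pos: [465.7, 12.9, 152.8]
eef_rot: [-3.133, -0.231, -0.001]
wrist_force: [0.4, -0.2, 0.4]
gripper_width: 0.5
```

Run:
```python
from h import *
rep()
I=camera("side");J=camera("top")
cv2.imwrite(f"pics/side6.png",cv2.resize(I[230:350,220:360][:,:,::-1],None,fx=5,fy=5,interpolation=cv2.INTER_CUBIC))
cv2.imwrite(f"pics/top6.png",cv2.resize(J[160:280,140:280][:,:,::-1],None,fx=5,fy=5,interpolation=cv2.INTER_CUBIC))
```

```text
t 9.75 mill [-46.1  60.2 152.8] toolx in mill [1.    0.002 0.001] tooly [ 0.002 -1.    -0.   ] z [ 0.001  0.    -1.   ] F mill [ 0.38 -0.3   0.44] w 0.5 q6 [-0.09 -0.09  1.65  0.    1.58 -0.24]
```

View pics/side6.png

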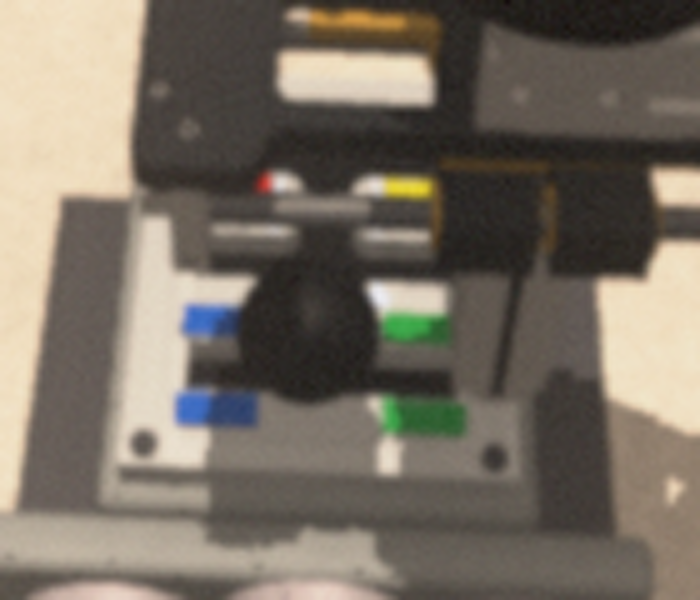

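View pics/top6.png

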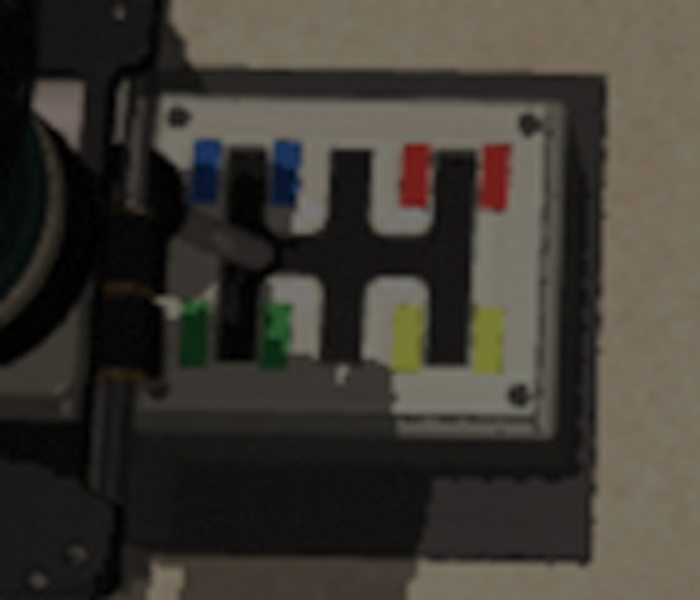

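The stem is in the +y track and the fingers are clear on the −x side of the knob. Now pushing +x toward the blue end.

Request:
{"fn": "carry_out", "kwargs": {"series": [[[10,0,0,0,0],[5,0,0,0,0],[5,0,0,0,0],[5,0,0,0,0],[5,0,0,0,0],[4,0,0,0,0],[4,0,0,0,0],[0,0,0,0,0]]]}}

```text
time_s: 10.85
eef_pos: [503.3, 17.7, 152.4]
eef_rot: [-3.133, -0.228, -0.001]
wrist_force: [-1.3, 0.1, 1.7]
gripper_width: 0.4
```

Run:
```python
from h import *
rep()
I=camera("side")
cv2.imwrite(f"pics/side7.png",cv2.resize(I[230:350,220:360][:,:,::-1],None,fx=5,fy=5,interpolation=cv2.INTER_CUBIC))
```

```text
t 10.85 mill [ -8.2  59.5 152.4] toolx in mill [1.    0.    0.001] tooly [ 0. -1. -0.] z [ 0.001  0.    -1.   ] F mill [-1.24  0.27  1.71] w 0.4 q6 [-0.08  0.    1.57  0.    1.57 -0.22]
```

View pics/side7.png

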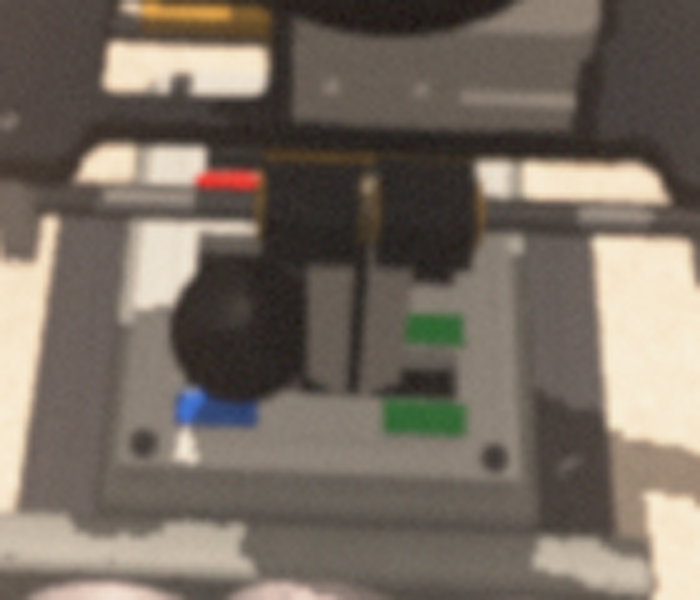

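The knob has slid left to zoom (240,325), pushed by the finger side at about 1.3 N.

Request:
{"fn": "carry_out", "kwargs": {"series": [[[4,0,0,0,0],[4,0,0,0,0],[4,0,0,0,0],[4,0,0,0,0],[3,0,0,0,0],[2,0,0,0,0],[0,0,0,0,0]]]}}

```text
time_s: 11.78
eef_pos: [523.7, 20.5, 151.8]
eef_rot: [-3.133, -0.227, 0.001]
wrist_force: [-3.7, -0.1, -2.9]
gripper_width: 0.3
```

Request:
{"fn": "carry_out", "kwargs": {"series": [[[1.5,0,0,0,0],[1.5,0,0,0,0],[0,0,0,0,0]]]}}

```text
time_s: 12.15
eef_pos: [527.0, 21.0, 152.6]
eef_rot: [-3.133, -0.228, -0.001]
wrist_force: [-3.2, -1.9, -3.1]
gripper_width: 0.6
```

Request:
{"fn": "carry_out", "kwargs": {"series": [[[1,0,0,0,0],[0,0,0,0,0]]]}}

```text
time_s: 12.4
eef_pos: [527.9, 21.1, 152.6]
eef_rot: [-3.133, -0.228, -0.001]
wrist_force: [-3.6, -1.1, -3.1]
gripper_width: 0.2
```

Run:
```python
from h import *
rep()
I=camera("side")
cv2.imwrite(f"pics/side8.png",cv2.resize(I[230:350,220:360][:,:,::-1],None,fx=5,fy=5,interpolation=cv2.INTER_CUBIC))
for X in ([48.6,58.3,168.7],[44,58.6,170]): print((proj("side",m2w(X))-[220,230])*5)
```

```text
t 12.4 mill [ 16.7  59.3 152.6] toolx in mill [1.    0.    0.001] tooly [ 0. -1. -0.] z [ 0.001  0.    -1.   ] F mill [-3.77 -0.61 -3.11] w 0.2 q6 [-0.07  0.05  1.51  0.    1.58 -0.21]
[139.39029165 321.01308469]
[156.48293289 320.15460893]
```

View pics/side8.png

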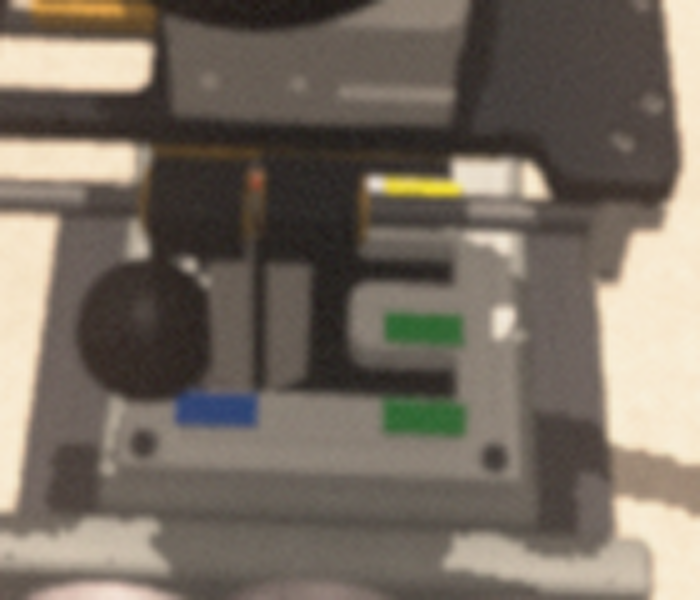

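The knob centre at zoom (144,331) is a little short of the predicted home column of 139. The force isn't rising yet, so I continue in 1 mm steps.

Request:
{"fn": "carry_out", "kwargs": {"series": [[[1,0,0,0,0],[0,0,0,0,0]]]}}

```text
time_s: 12.7
eef_pos: [528.9, 21.2, 152.6]
eef_rot: [-3.133, -0.228, -0.001]
wrist_force: [-3.5, -0.8, -3.0]
gripper_width: 0.4
```

Request:
{"fn": "carry_out", "kwargs": {"series": [[[1,0,0,0,0],[0,0,0,0,0]]]}}

```text
time_s: 12.95
eef_pos: [529.9, 21.4, 152.5]
eef_rot: [-3.133, -0.228, -0.001]
wrist_force: [-3.9, -0.8, -3.4]
gripper_width: 0.2
```

Request:
{"fn": "carry_out", "kwargs": {"series": [[[1,0,0,0,0],[0,0,0,0,0]]]}}

```text
time_s: 13.2
eef_pos: [530.7, 21.4, 152.4]
eef_rot: [3.133, 0.227, -0.0]
wrist_force: [-4.3, -1.2, -3.0]
gripper_width: 0.4
```

Request:
{"fn": "carry_out", "kwargs": {"series": [[[1,0,0,0,0],[0,0,0,0,0]]]}}

```text
time_s: 13.45
eef_pos: [531.2, 21.5, 152.3]
eef_rot: [3.133, 0.227, -0.002]
wrist_force: [-6.0, -2.2, -3.2]
gripper_width: 0.3
```

Request:
{"fn": "carry_out", "kwargs": {"series": [[[1,0,0,0,0],[0,0,0,0,0]]]}}

```text
time_s: 13.7
eef_pos: [531.8, 21.6, 152.2]
eef_rot: [3.133, 0.227, -0.004]
wrist_force: [-6.6, -1.4, -1.7]
gripper_width: 0.3
```

Run:
```python
from h import *
rep()
I=camera("side")
cv2.imwrite(f"pics/side9.png",cv2.resize(I[230:350,220:360][:,:,::-1],None,fx=5,fy=5,interpolation=cv2.INTER_CUBIC))
```

```text
t 13.7 mill [ 20.5  59.2 152.2] toolx in mill [ 1.    -0.    -0.002] tooly [-0. -1.  0.] z [-0.002 -0.    -1.   ] F mill [-6.74 -0.48 -1.67] w 0.3 q6 [-0.07  0.07  1.5  -0.    1.58 -0.21]
```

View pics/side9.png

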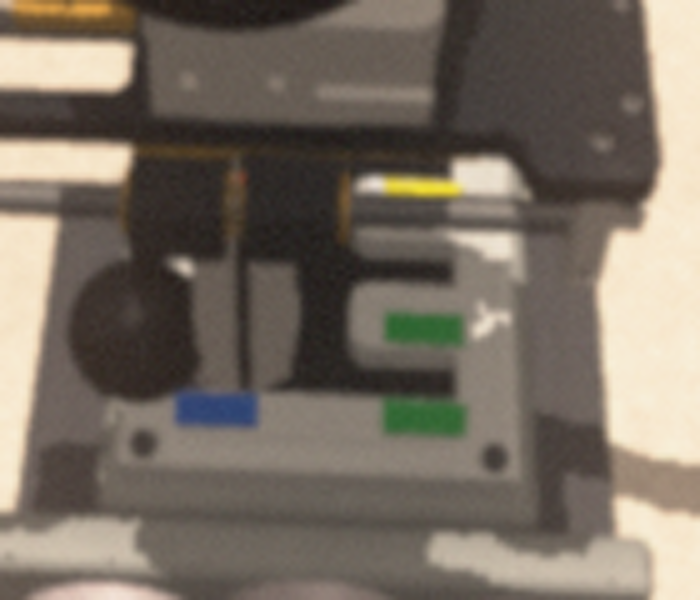

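The force is now climbing to 6.7 N and the TCP lags its command, so the fore stop is reached. One more mm, then back off, rise and clear the view.

Request:
{"fn": "carry_out", "kwargs": {"series": [[[1,0,0,0,0],[0,0,0,0,0],[-5,0,0,0,0],[-12,0,0,0,0],[-18,0,0,0,0],[0,0,-25,0,0],[0,0,-40,0,0],[0,0,-40,0,0],[-20,20,0,0,0],[-25,40,0,0,0],[-25,40,0,0,0],[-25,40,0,0,0],[-25,40,0,0,0],[-15,40,0,0,0],[0,20,0,0,0],[0,0,0,0,0]]]}}

```text
time_s: 15.75
eef_pos: [400.6, -240.7, 257.9]
eef_rot: [3.133, 0.225, 0.003]
wrist_force: [-0.4, 0.2, 0.1]
gripper_width: 0.5
```

Run:
```python
from h import *
rep()
for n,b in (("side",(230,220)),("top",(160,140))):
  I=camera(n);cv2.imwrite(f"pics/{n}10full.png",I[:,:,::-1])
  y,x=b
  cv2.imwrite(f"pics/{n}10.png",cv2.resize(I[y:y+120,x:x+140][:,:,::-1],None,fx=5,fy=5,interpolation=cv2.INTER_CUBIC))
```

```text
t 15.75 mill [-147.1 -181.4  257.9] toolx in mill [ 1.    -0.001  0.002] tooly [-0.001 -1.     0.   ] z [ 0.002 -0.    -1.   ] F mill [-0.39  0.24  0.08] w 0.5 q6 [-0.66 -0.1   1.46  0.    1.79 -0.81]
```

View pics/side10.png

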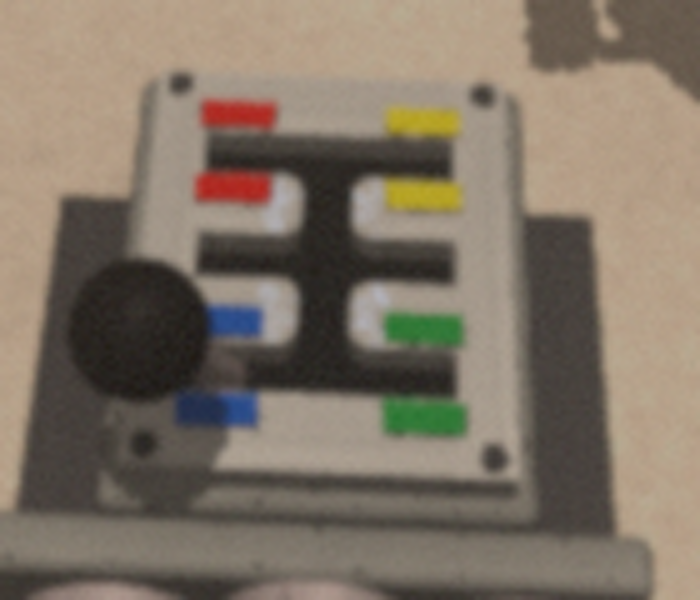

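View pics/top10.png

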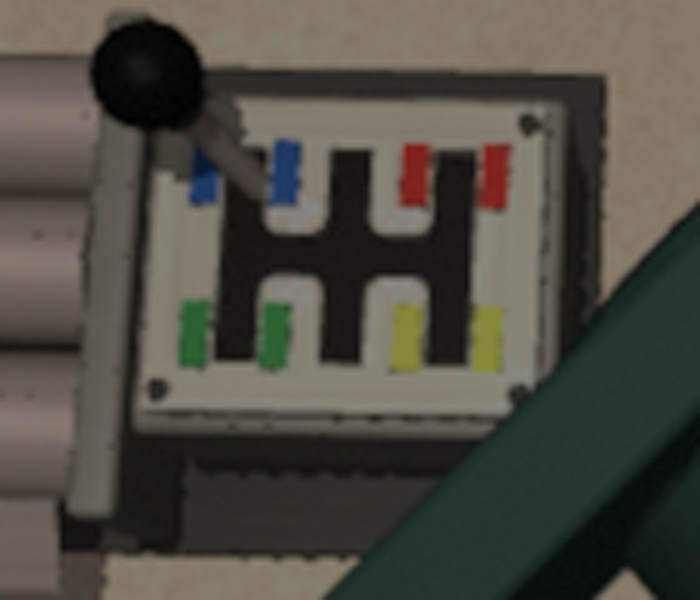

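View pics/side10full.png

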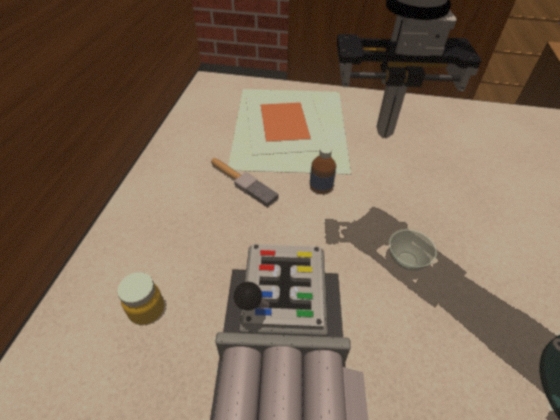

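The knob is at side zoom (139,330) and top zoom (147,73), with the stem between the blue pads. The bystanders look unmoved. Now to triangulate the knob.

Run:
```python
from h import *
k,r=tri([("side",(220+138.5/5-.4,230+330/5-.4)),("top",(140+147/5-.4,160+73/5-.4))])
# refit mill frame from the new clear images
for n,b in (("top",(160,170,260,260)),("side",(235,235,335,335))):
    I=cv2.imread(f"pics/{n}10full.png")[:,:,::-1].copy();print(n,fit([q for q in blobs(I,b,n=n) if q[0]!="blue"]))
m=w2m(k);print(k,r,m,np.linalg.norm(m))
print("fore",np.arcsin(m[0]/185),"cross",np.arctan2(m[1],m[2]))
for n in("side","top"):
  a=cv2.imread(f"pics/{n}0.png").astype(int);c=cv2.imread(f"pics/{n}10full.png").astype(int)
```

```text
top (array([519.80576309, -39.51050698]), np.float64(0.14148505984896662), np.float64(0.40684005848851257))
side (array([520.48482163, -41.15703688]), np.float64(0.13773031106922098), np.float64(0.7042243869785239))
[559.92942537  26.91792329 168.79887068] [np.float64(0.023975706520460233), np.float64(0.023975706520569243)] [ 49.17953555  60.44618061 168.79887068] 185.91779422613953
fore 0.2690703244503244 cross 0.3438689024932591
```

Run:
```python
from bench import *
print(state()["time_s"]);print(sign_off())
```

```text
15.85
the job is handed in; nothing more can be done
None
```

The lever is home in the blue-flanked slot end, which is at the mill's +x, +y corner, and the arm is clear. I handed the job in at 15.9 s; no verdict is reported.

- **What I did:** With the fingers shut before approaching, I pushed the knob along the cross slot to its stop. I then backed off, went round to the other side and pushed it along the track to the end stop. The wrist force readings were about 8 N at most, though I had no reading during the last 1 mm push.
- **Last checks:** After backing off, the knob triangulated from two views gave fore 0.269 rad (stop 0.266) and cross 0.344 rad (stop 0.333). Both match the stops within the camera calibration's error of about 2 mm. The stem stands between the blue pads.
- **Bystanders:** The bottle, jar, bowl and brush look unmoved in the side picture; I did not measure their positions again.
- **Small disagreement:** The mill position from the top and side cameras differed by about 1.5 mm. Because of that, I relied on the rising contact force at each stop to judge when the lever was home.

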